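# Fit the small reamer to the citrus juicer and hold it pressed

## Task

Two reamers stand on the bar mat; take the smaller one (the lime reamer), set it upright on the citrus juicer's cross-shaped drive spindle, turn it until the splines mesh and slide it home. Then push it down against the spring as far as it goes, as if juicing, and finish while still holding it pressed down there; do not let go. Leave everything else standing where it is.

Things in the scene. Friction and masses are not known exactly. Their poses are not given: they have to be found in the camera images.
- small_reamer: smaller of two white plastic reamers, 84 mm high, about 90 g, upright on the 4 mm thick bar mat. Origin: centre of its underside, z up its axis. Hub 44 mm wide, 20 mm high, with a cross socket below: two slots 8 mm wide along its x and y, open at the hub's sides, 20 mm deep. Skirt 52 mm diameter at 20 to 24 mm height. It fits the spindle every quarter turn.
- small_reamer_grip (a point): on the small reamer's axis, 45 mm above its underside, mid body, where to grip it. Four upright ribs point along its +x, -x, +y, -y, right above the socket's slots: straight from 24 to 58 mm above the underside, 10 mm wide, 44 mm across opposite ribs, core 36 mm diameter between them. Above 58 mm it narrows to a blunt point.
- large_reamer: the larger reamer, same shape and white plastic, 108 mm high, skirt 72 mm diameter, 60 mm across ribs; origin at the centre of its underside. It stands on the same mat, the two may be in either order. Leave it alone.
- juicer: citrus juicer fixed to the counter: steel motor base of 132 mm diameter at the foot, with a shallow white bowl on top (outer diameter 144 mm, floor at 100 mm, rim at 122 mm height; a short pouring lip reaches 102 mm out on its -x side). Origin: centre of its underside on the counter. The drive spindle stands in the middle of the bowl.
- spindle_seat (a point): on the juicer's axis, on top of the spindle's black round flange (40 mm diameter), 118 mm above the counter while the spindle is up; turns and sinks with the spindle, z up. With the reamer fully home, its underside rests on this flange and its origin is at this point.
- cross_top (a point): top of the steel cross that stands on the flange, on the axis, 18 mm above the flange: two crossed bars along this frame's x and y, 20 mm long, 5 mm thick and 16 mm high, plus a lead-in on top 3 mm thick and 2 mm high. It enters the reamer's socket.
- spindle (a joint): how far the spindle is pressed down, 0 to 0.008 m (stop). A spring pushes it up: about 5 N starts it, 13 N reaches the stop; it rises again when released. It sinks also if something pushes on the top of the cross.
- drive (a joint): turn of the spindle about the vertical, rad, counter-clockwise seen from above, measured from the juicer's own x axis. The stopped gear train resists turning with about 0.3 N m.
- tamper: steel coffee tamper, upright, 54 mm diameter, 78 mm high, origin under its centre; leave alone
- mug: white mug, 72 mm diameter, 75 mm high, handle to its +y, origin under its centre; leave alone
- espresso_cup: white espresso cup, 60 mm diameter, 55 mm high, handle to its +y, origin under its centre; leave alone
- jar: amber glass jar, 60 mm diameter, 85 mm high, origin under its centre; leave alone
- milk_pitcher: steel milk pitcher without handle, 84 mm diameter, 100 mm high, origin under its centre; leave alone
- portafilter: portafilter with steel basket (66 mm diameter, 34 mm high) and wooden handle reaching 177 mm along its -x; origin under the basket's centre; leave alone
Things that resemble listed ones, but are neither listed nor needed, are in the scene too. What is shaped like the juicer but blue is not meant.

How it is judged:
By the outcome, as a careful person would: the job done as asked, in the order asked, and still so for the second after the job is handed in, while the arm keeps its last pose, push and grip.
It also fails if it takes over 51 s, if anything falls off the work surface, if the arm or the gripper's body presses on something with over 40 N, if the wrist force passes 120 N, or if a joint passes its speed limit or range.

## Robot

A 6-joint arm with a two-finger parallel gripper is mounted at the origin on the work surface. World frame = base frame: x ahead of the robot, y to its left, z up, the work surface at z = 0. Lengths are in mm, angles in rad, forces in N, time in s.
With the tool pointing down it reaches from about 300 to 775 mm from the base axis. Payload 14.6 kg.
Tool frame: the origin (TCP) lies midway between the tips of the shut fingers; the grasp point (between the pads) lies 19 mm behind it (manip.hold_point_z is the distance from the TCP to the grasp point, in mm); z points along the fingers, y is the direction in which the jaws open and shut (so a half turn about z gives the same grasp; the last joint's range is limited). The gripper opens to 94 mm and grips with 3 to 60 N. Pads are 16 mm wide; open, the fingers measure 119 mm over their backs; the gripper's body (75 mm by 177 mm) begins 78 mm behind the grasp point.
Start: joints at [-1.241, 0.3, 1.521, -0, 1.321, -0.067], TCP at [212.55, -507.259, 205.446] pointing down, gripper open.
Joint ranges: [-3.03, 3.03], [-0.79, 2.21], [0.23, 2.52], [-1.04, 4.18], [0, 3.07], [-2.55, 2.55]. Speed limits (rad/s): [2.22, 2.22, 2.57, 3.14, 3.14, 3.14].

## Interface

Orientations are given as [roll, pitch, yaw] about the fixed x, y, z axes, in that order (R = Rz(yaw) Ry(pitch) Rx(roll)).
In Python, from cell import manip gives the robot as it stands.
- The arm moves only by the shell command python3 -m crank 'ROWS' [OPENING] [FORCE]. ROWS is JSON, a list of rows, each an object with "offset": the shift along the world's x, y, z in m, a list of three; "spin": the turn about the world's z in degrees. In form: [{"offset": [dx, dy, dz], "spin": spin}, ...]. A call has exactly 8 rows; each row is the pose to reach, as a shift and turn from the pose measured when the call began; what a row does not reach only later rows make up. A row lasts 1/12 s, in which the tool goes at most 41.7 mm and 7.16 degrees, less where a joint would pass 70% of its speed; a pose out of reach is approached as far as the arm can. A call with a gripper value outside its range is refused whole. OPENING is the opening, from 0 (shut) to 1 (fully open), set as the call begins (- or left out, the last holds). The fingers move at their own pace and stop on an object; FORCE is the grip in N (left out, the last holds). Time passes only in rows, so rows that repeat a pose let the fingers close, or fill a call up. It gives the time, the measured TCP pose, the force and the opening at its end, in the units of the state.
- manip.read_state(): the state, without advancing time (a new reading comes with each control period).
- manip.camera(name): name is "scene" or "top" or "wrist"; returns a dict with "pixels" (480x640x3 uint8, red, green, blue), "fx", "fy", "cx", "cy" (pixels), "extrinsics" (4x4, takes a point from world to camera coordinates); the wrist camera has in their place "hand_eye" (4x4, takes a point from camera to tool coordinates, whose origin is the TCP and whose axes are the flange's). Camera axes: x right, y down, z forward; pixel columns grow to the right and rows downward; lengths in mm; the calibration is good to about 2 mm. The wrist camera is an equidistant fisheye: a pixel r from the principal point sees the ray r / f radians off the axis. A picture is of the moment at which its call begins: read the wrist's pose just before it. There is no depth.
- manip.sign_off(): hands the job in, once; it reports no verdict.
Trained networks look in a picture, given as the dict that the camera call returned (one of the last four; its "shot" number tells which), for a name from the list of things; names that differ only in an ending like _2 or _b are one class to them, and where a whole thing is asked for, a point or a joint stands for the part that bears it (a point fixed in the world has none). Each returns a list of dicts, best first, with "conf" (0 to 1); they miss things now and then, are a little off and sometimes report something else, mostly with a low value. They report only what shows in the picture. A call takes as long as a camera call. They do not tell look-alikes from the thing itself.
- manip.search_frame(picture, name): "location" ([x, y, z] in mm, in world coordinates, good to about 4 mm: the middle of the surface that is visible of it).
- manip.masks_of(picture, name): "mask" (480x640 bool, what is visible of it).
The state is a dict: "clock": time; "joints": joint angles; "qd": joint speeds; "effort": joint torques, N m; "eef_pos": TCP position; "eef_rot": TCP orientation; "wrist_force": force on the tool from outside, world axes, zero at the start; "moment": the same for the moment, N m; "finger_gap": finger opening in mm.
Only numpy, scipy, OpenCV 4.12 (cv2) and the standard library are available. Lean on these libraries where they do the work, as an engineer would, in place of code of your own. Each camera call takes 0.05 s, during which the arm holds its last target. There are 200 camera calls.

## Working session

There is one attempt and no reset: what is moved stays moved. The work goes in short steps, Python scripts to look and compute and a shell command to move; the robot and the scene stay as the last step left them, time stands still between calls to the robot, and variables do not carry over. Pictures are saved under pics/ and viewed, about 8 in all and at most 12, crops included, and the job is handed in when it is done.

```bash
mkdir -p pics; ls; python3 - <<'E'
from cell import manip
import cv2,numpy as np
s=manip.read_state();print(s['clock'],s['eef_pos'],s['eef_rot'],s['finger_gap'],manip.hold_point_z)
ims=[]
for c in ("scene","top"):
    p=manip.camera(c);ims.append(p['pixels'])
    for n in ("small_reamer","large_reamer","juicer","cross_top","spindle_seat"):
        for d in manip.search_frame(p,n)[:3]: print(c,n,round(d['conf'],2),np.round(d['location'],1))
    cv2.imwrite(f"pics/{c}0.png",p['pixels'][:,:,::-1])
E
```

```text
pics
0.0 [ 212.44273201 -507.02811697  204.87834571] [-3.14042350e+00 -4.07546955e-05  3.96769386e-01] 93.96247972859022 18.8
scene small_reamer 0.86 [480.1 149.2  54.5]
scene small_reamer 0.56 [ 321.4 -452.8   27.1]
scene large_reamer 0.69 [ 598.6 -165.5  121.8]
scene large_reamer 0.66 [ 319.9 -452.3   27.1]
scene large_reamer 0.65 [493.1 294.3  71.1]
scene juicer 0.85 [ 603.7 -159.9   94.6]
scene juicer 0.71 [ 377.7 -236.7   99.5]
scene cross_top 0.57 [ 598.  -168.5  119.7]
scene cross_top 0.56 [ 372.1 -249.2  114.9]
scene spindle_seat 0.65 [ 371.9 -248.5  116.5]
scene spindle_seat 0.64 [ 603.7 -169.6  122.2]
top small_reamer 0.8 [462.9 139.9  63. ]
top large_reamer 0.76 [466.2 273.8  73.3]
top juicer 0.72 [ 368.1 -254.   100.6]
top juicer 0.56 [ 586.7 -171.2  105.5]
top cross_top 0.73 [ 368.6 -250.2  111.9]
top cross_top 0.69 [ 590.6 -170.8  117.4]
top spindle_seat 0.56 [ 367.9 -253.4  115. ]
top spindle_seat 0.5 [ 596.6 -171.5  119.4]
```

View pics/scene0.png

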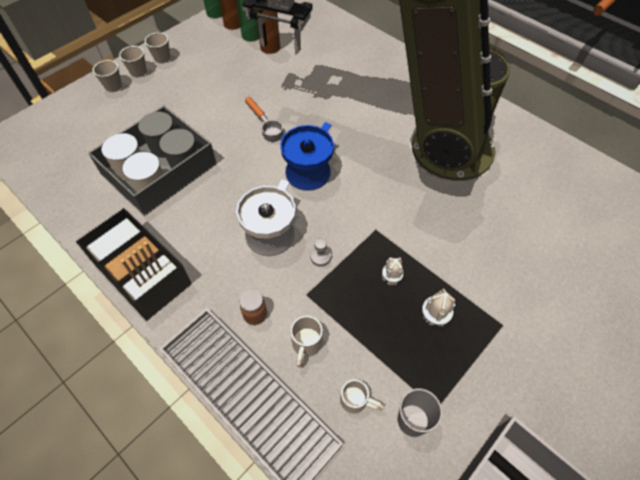

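View pics/top0.png

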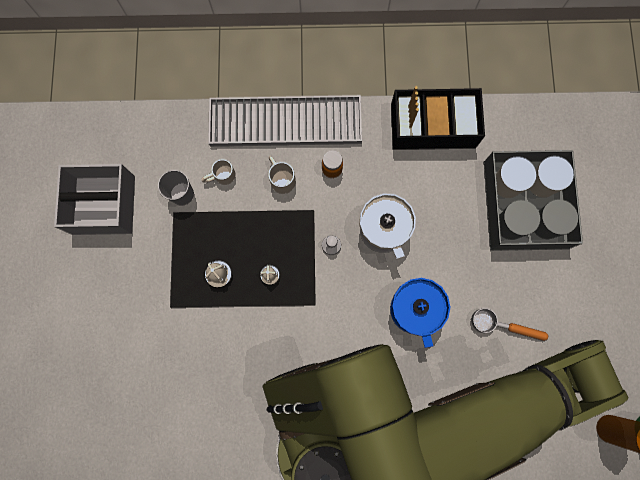

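The lime reamer is at about px (270,274) in the top view, world (467,142). The large one is at (218,274), and the white juicer at (387,221), world (595,-170). The blue juicer at (421,307) is the decoy. I'll stop above the white juicer for a close look, then go on to the reamer.

```bash

python3 -m crank '[{"offset":[0.023,0.021,0.004],"spin":0},{"offset":[0.047,0.042,0.008],"spin":0},{"offset":[0.070,0.063,0.012],"spin":0},{"offset":[0.094,0.084,0.016],"spin":0},{"offset":[0.117,0.105,0.020],"spin":0},{"offset":[0.140,0.126,0.024],"spin":0},{"offset":[0.164,0.147,0.028],"spin":0},{"offset":[0.187,0.168,0.032],"spin":0}]' 1
python3 -m crank '[{"offset":[0.023,0.021,0.004],"spin":0},{"offset":[0.047,0.042,0.008],"spin":0},{"offset":[0.070,0.063,0.012],"spin":0},{"offset":[0.094,0.084,0.016],"spin":0},{"offset":[0.117,0.105,0.020],"spin":0},{"offset":[0.140,0.126,0.024],"spin":0},{"offset":[0.164,0.147,0.028],"spin":0},{"offset":[0.164,0.147,0.028],"spin":0}]'
cat > h.py <<'E'
from cell import manip
import cv2,numpy as np
from scipy.spatial.transform import Rotation as R
def shot():
    s=manip.read_state();p=manip.camera("wrist")
    T=np.eye(4);T[:3,:3]=R.from_euler('xyz',s['eef_rot']).as_matrix();T[:3,3]=s['eef_pos']
    return s,p,T@np.array(p['hand_eye'])
def ray(p,C,u,v):
    x,y=(u-p['cx'])/p['fx'],(v-p['cy'])/p['fy'];t=np.hypot(x,y)
    d=np.array([np.sin(t)*x/t,np.sin(t)*y/t,np.cos(t)]) if t>0 else np.array([0,0,1.])
    return C[:3,:3]@d
def at_z(p,C,u,v,z):
    d=ray(p,C,u,v);return C[:3,3]+d*(z-C[2,3])/d[2]
def proj(p,C,X):
    c=C[:3,:3].T@(np.asarray(X,float)-C[:3,3]);t=np.arctan2(np.hypot(c[0],c[1]),c[2]);f=t/np.hypot(c[0],c[1])
    return np.array([p['cx']+p['fx']*f*c[0],p['cy']+p['fy']*f*c[1]])
def rect(p,C,x0,y0,z,half=45,n=500):
    # top-down orthorectified view of plane z: image right=+x, up=+y
    g=np.linspace(-half,half,n);m=np.array([[proj(p,C,(x0+a,y0-b,z)) for a in g[::5]] for b in g[::5]],np.float32)
    m=cv2.resize(m,(n,n),interpolation=cv2.INTER_LINEAR)
    return cv2.remap(p['pixels'],m[...,0].copy(),m[...,1].copy(),cv2.INTER_CUBIC)[:,:,::-1]
E
python3 - <<'E'
from h import *
s,p,C=shot()
print(s['clock'],s['eef_pos'],s['eef_rot'],np.round(C,3),p['fx'],p['cx'],p['cy'])
for n in ("cross_top","spindle_seat","juicer"):
    for d in manip.search_frame(p,n)[:3]: print(n,round(d['conf'],2),np.round(d['location'],1),proj(p,C,d['location']))
    for d in manip.masks_of(p,n)[:2]:
        v,u=np.nonzero(d['mask']);print(' mask',d['conf'],u.mean(),v.mean(),u.min(),u.max(),v.min(),v.max())
cv2.imwrite("pics/w1.png",p['pixels'][:,:,::-1])
E
```

```text
clock: 1.27
eef_pos: [400.6, -338.0, 237.8]
eef_rot: [3.141, -0.0, 0.397]
wrist_force: [0.5, 1.1, 0.3]
finger_gap: 94.1
clock: 1.93
eef_pos: [567.4, -187.6, 266.0]
eef_rot: [3.141, -0.001, 0.4]
wrist_force: [0.4, 0.6, -0.5]
finger_gap: 93.8
1.9333 [ 567.43401007 -187.59304173  266.0319328 ] [ 3.14138284e+00 -1.25158498e-03  4.00353000e-01] [[ 3.91000e-01 -8.91000e-01 -2.31000e-01  6.33292e+02]
 [-9.21000e-01 -3.78000e-01 -9.90000e-02 -1.59521e+02]
 [ 1.00000e-03  2.51000e-01 -9.68000e-01  4.45170e+02]
 [ 0.00000e+00  0.00000e+00  0.00000e+00  1.00000e+00]] 371.64829954431775 317.80662666240477 243.64726350417777
cross_top 0.87 [ 591.4 -169.4  118.6] [309.13348479 197.31321323]
cross_top 0.79 [ 372.5 -247.7  117.2] [298.89434373 408.17690146]
 mask 0.85 299.9233766233766 410.7948051948052 283 316 398 427
 mask 0.64 315.11442786069654 197.25559701492537 293 337 175 219
spindle_seat 0.96 [ 374.4 -248.8  118.8] [300.38396558 408.20964969]
spindle_seat 0.74 [ 596.3 -173.6  121.4] [315.65494661 194.4717732 ]
 mask 0.94 300.2518518518518 411.18518518518516 283 317 398 428
 mask 0.59 314.81411917098444 196.72538860103626 293 336 175 219
juicer 0.89 [ 588.1 -176.9  105.5] [315.56299336 201.88608541]
juicer 0.8 [ 381.5 -238.   100.3] [294.49221197 390.88045917]
 mask 0.81 300.8033075299085 385.6663148017828 235 366 317 444
```

View pics/w1.png

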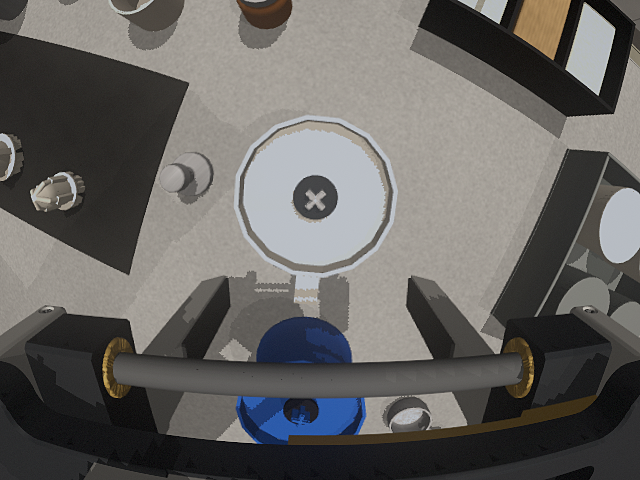

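The wrist picture shows the white juicer's black flange at px (315,197), with the steel cross turned about 45° in the image. The decoy is at (303,410). Next: the axis from the flange and rim, and the cross angle by fourfold moment.

```bash
cat >> h.py <<'E'
def four(rc,half,rmin,rmax,z,mask):
    n=rc.shape[0];g=np.linspace(-half,half,n);X,Y=np.meshgrid(g,-g);r=np.hypot(X,Y)
    w=mask&(r>rmin)&(r<rmax);return np.degrees(np.angle((np.exp(4j*np.arctan2(Y,X))*w).sum()))/4, w.sum()
E
python3 - <<'E'
from h import *
s,p,C=shot()
# flange: dark blob near (315,197)
im=p['pixels'].astype(int);g=im.max(2)
roi=np.zeros(g.shape,bool);roi[165:230,283:348]=1
dark=((g<110)&roi).astype(np.uint8)
n,l,st,ce=cv2.connectedComponentsWithStats(dark);k=1+np.argmax(st[1:,4])
hull=cv2.convexHull(np.argwhere(l==k)[:,::-1].astype(np.int32))
pts=np.array([at_z(p,C,*q[0],118)[:2] for q in hull]);(c,r)=cv2.minEnclosingCircle(pts.astype(np.float32));print('flange',c,r,pts.mean(0),np.ptp(pts,0))
c=cv2.fitEllipse(pts.astype(np.float32));print(c);c=c[0]
rc=rect(p,C,*c,136,half=25,n=400)
gr=rc.max(2)
sh=[]
thr=cv2.threshold(gr[100:300,100:300],0,255,cv2.THRESH_OTSU)[0]
m=gr>thr
g_=np.linspace(-25,25,400);X,Y=np.meshgrid(g_,-g_);w=m&(np.hypot(X,Y)<13)
for i in range(3):
    cx,cy=X[w].mean(),Y[w].mean();w=m&(np.hypot(X-cx,Y-cy)<12)
th=np.arctan2(Y-cy,X-cx);rr=np.hypot(X-cx,Y-cy);ww=w&(rr>4)&(rr<9)
print('cross centre',c[0]+cx,c[1]+cy,'angle',np.degrees(np.angle(np.exp(4j*th[ww]).sum()))/4,thr)
cv2.imwrite("pics/cross.png",rc)
E
```

```text
flange (593.1218872070312, -174.28366088867188) 19.884078979492188 [ 593.33109932 -174.64327173] [39.43809785 38.79145794]
((593.1072998046875, -174.15048217773438), (39.02278137207031, 39.55912780761719), 107.91658020019531)
cross centre 594.0343499202488 -174.372151934014 angle -24.329477987123173 119.0
```

View pics/cross.png

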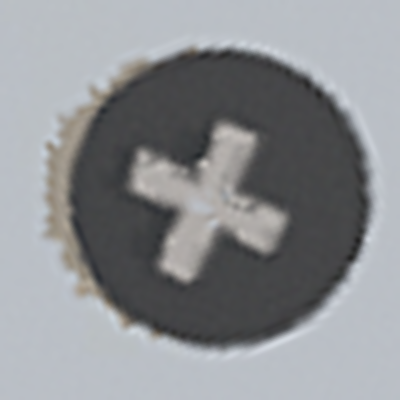

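```bash

python3 -m crank '[{"offset":[-0.013,0.036,-0.002],"spin":0},{"offset":[-0.026,0.072,-0.004],"spin":0},{"offset":[-0.039,0.108,-0.006],"spin":0},{"offset":[-0.052,0.144,-0.008],"spin":0},{"offset":[-0.065,0.180,-0.010],"spin":0},{"offset":[-0.078,0.216,-0.012],"spin":0},{"offset":[-0.091,0.252,-0.014],"spin":0},{"offset":[-0.100,0.280,-0.016],"spin":0}]'
python3 - <<'E'
from h import *
s,p,C=shot()
print(s['clock'],s['eef_pos'],s['eef_rot'])
for n in ("small_reamer","large_reamer"):
    for d in manip.search_frame(p,n)[:3]: print(n,round(d['conf'],2),np.round(d['location'],1),proj(p,C,d['location']))
    for d in manip.masks_of(p,n)[:2]:
        v,u=np.nonzero(d['mask']);print(' mask',d['conf'],u.mean(),v.mean(),u.min(),u.max(),v.min(),v.max())
cv2.imwrite("pics/w2.png",p['pixels'][:,:,::-1])
E
```

```text
clock: 3.0
eef_pos: [462.7, 89.9, 250.2]
eef_rot: [3.141, -0.001, 0.395]
wrist_force: [0.5, 0.5, 0.8]
finger_gap: 94.0
3.0 [462.74963542  89.87525385 250.20077504] [ 3.14121678e+00 -9.66052033e-04  3.95440293e-01]
small_reamer 0.83 [474.8 141.   67.3] [274.12112062 191.13751357]
 mask 0.55 274.1372328458943 193.1169853768279 249 297 170 218
large_reamer 0.89 [478.6 270.4  72.8] [158.25366588 142.57248521]
 mask 0.89 159.01761864165957 143.68229610684853 119 196 113 175
 mask 0.34 595.2927710843373 217.26626506024095 581 611 200 235
```

View pics/w2.png

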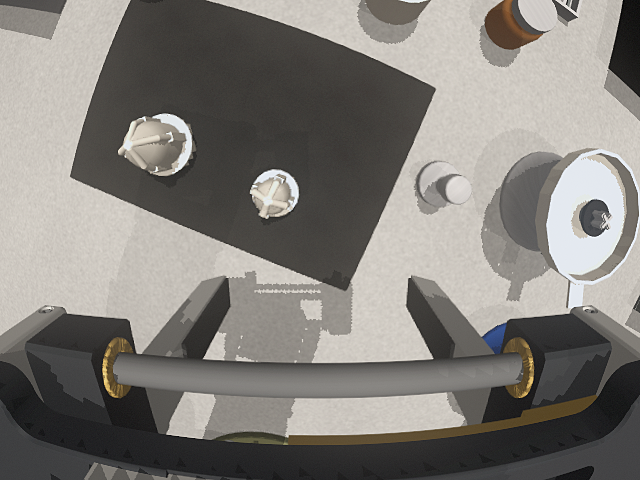

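The small reamer is at px (273,193), beside the large one at (160,145). I'll fit its skirt circle and the rib angle.

```bash
python3 - <<'E'
from h import *
s,p,C=shot()
im=p['pixels'];roi=np.zeros(im.shape[:2],np.uint8);roi[160:228,240:306]=1
m=((im.max(2)>115)&(roi>0)).astype(np.uint8)
n,l,st,ce=cv2.connectedComponentsWithStats(m);k=1+np.argmax(st[1:,4]);print(st[k])
cn=max(cv2.findContours((l==k).astype(np.uint8),0,1)[0],key=len)
pts=np.array([at_z(p,C,*q[0],27)[:2] for q in cn]).astype(np.float32)
c,r=cv2.minEnclosingCircle(pts);print('enclosing',c,r)
from scipy.optimize import least_squares
f=least_squares(lambda q:np.hypot(pts[:,0]-q[0],pts[:,1]-q[1])-26,c,loss='soft_l1',f_scale=0.5);c=f.x;print('fit',c,'cam',C[:3,3])
a=rect(p,C,*c,28,half=35,n=390);b=rect(p,C,*c,62,half=35,n=390)
for q in (a,b):cv2.circle(q,(195,195),int(26/35*195),(0,0,255),1)
cv2.circle(b,(195,195),int(22/35*195),(0,255,0),1)
cv2.imwrite("pics/rm.png",np.hstack([a,b]))
E
```

```text
[ 247  170   50   49 1802]
enclosing (465.0675048828125, 142.30413818359375) 28.51128387451172
fit [467.04823026 142.58976925] cam [530.37277697 115.39252613 429.19909896]Traceback (most recent call last):
  File "<stdin>", line 12, in <module>
cv2.error: OpenCV(4.12.0) :-1: error: (-5:Bad argument) in function 'circle'
> Overload resolution failed:
>  - Layout of the output array img is incompatible with cv::Mat
>  - Expected Ptr<cv::UMat> for argument 'img'
```

```bash
sed -i 's/\[:,:,::-1\]$/[:,:,::-1].copy()/' h.py; python3 - <<'E'
from h import *
s,p,C=shot();c=(467.05,142.6)
a=rect(p,C,*c,28,half=35,n=390);b=rect(p,C,*c,62,half=35,n=390)
for q in (a,b):cv2.circle(q,(195,195),int(26/35*195),(0,0,255),1)
cv2.circle(b,(195,195),int(22/35*195),(0,255,0),1)
cv2.imwrite("pics/rm.png",np.hstack([a,b]))
E
```

```text
(no output)
```

View pics/rm.png

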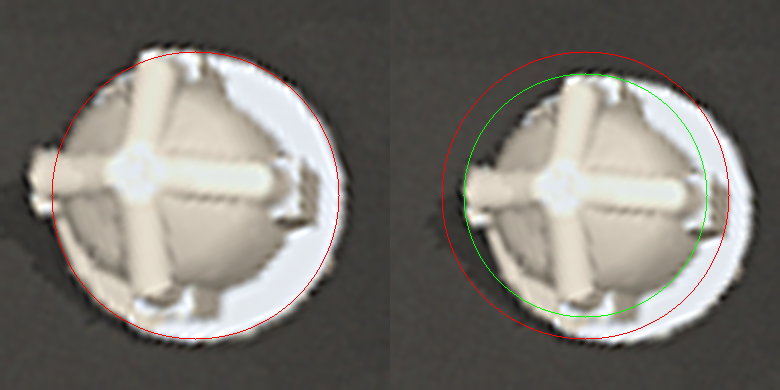

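The skirt centre is near (467.5,142.4), and the ribs lie along the world axes to within about -1°. I'll grip with the jaws along x (tool yaw 89°) to stay clear of the large reamer, so I spin about +66° and go above it.

```bash

python3 -m crank '[{"offset":[0.001,0.007,-0.010],"spin":7},{"offset":[0.002,0.014,-0.020],"spin":14},{"offset":[0.002,0.021,-0.030],"spin":21},{"offset":[0.003,0.028,-0.040],"spin":28},{"offset":[0.003,0.035,-0.050],"spin":35},{"offset":[0.004,0.042,-0.060],"spin":42},{"offset":[0.005,0.049,-0.070],"spin":49},{"offset":[0.005,0.0525,-0.080],"spin":56}]'
python3 -m crank '[{"offset":[0,0,-0.01],"spin":5},{"offset":[0,0,-0.02],"spin":10.5},{"offset":[0,0,-0.03],"spin":10.5},{"offset":[0,0,-0.04],"spin":10.5},{"offset":[0,0,-0.05],"spin":10.5},{"offset":[0,0,-0.05],"spin":10.5},{"offset":[0,0,-0.05],"spin":10.5},{"offset":[0,0,-0.05],"spin":10.5}]'
python3 - <<'E'
from h import *
s,p,C=shot();print(s['eef_pos'],np.degrees(s['eef_rot']))
c=(467.5,142.4);print(C[:3,3],proj(p,C,(*c,28)))
a=rect(p,C,*c,28,half=35,n=390);b=rect(p,C,*c,62,half=35,n=390)
for q in (a,b):cv2.circle(q,(195,195),int(26/35*195),(0,0,255),1)
cv2.circle(b,(195,195),int(22/35*195),(0,255,0),1)
cv2.imwrite("pics/rm2.png",np.hstack([a,b]))
E
```

```text
clock: 4.02
eef_pos: [470.0, 139.1, 169.4]
eef_rot: [3.141, -0.0, 1.376]
wrist_force: [-0.5, 0.5, -0.7]
finger_gap: 94.3
clock: 4.68
eef_pos: [470.3, 139.1, 119.8]
eef_rot: [3.141, -0.0, 1.558]
wrist_force: [0.2, -0.8, 0.6]
finger_gap: 94.0
[470.25123939 139.07291591 119.75327347] [ 1.79942495e+02 -1.88216749e-02  8.92747516e+01]
[469.81287957 211.70700872 298.82422066] [315.42551099 241.82180435]
```

View pics/rm2.png

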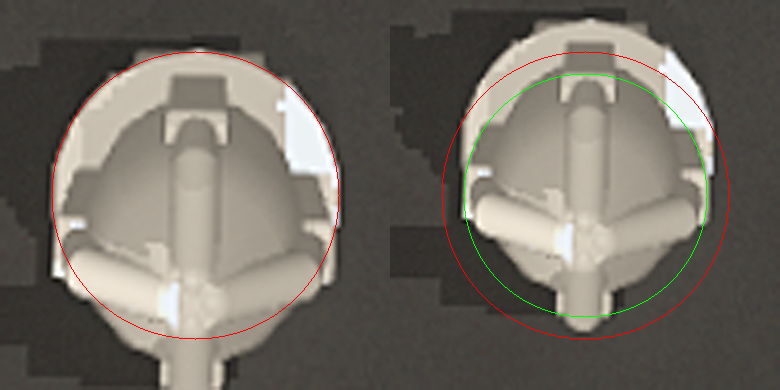

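The skirt matches the circle about (467.5,142.5) and the ribs are axis-aligned. Descending and gripping.

```bash

python3 -m crank '[{"offset":[-0.0027,0.0034,-0.010],"spin":0},{"offset":[-0.0027,0.0034,-0.025],"spin":0},{"offset":[-0.0027,0.0034,-0.040],"spin":0},{"offset":[-0.0027,0.0034,-0.055],"spin":0},{"offset":[-0.0027,0.0034,-0.070],"spin":0},{"offset":[-0.0027,0.0034,-0.080],"spin":0},{"offset":[-0.0027,0.0034,-0.086],"spin":0},{"offset":[-0.0027,0.0034,-0.086],"spin":0}]'
python3 -m crank '[{"offset":[0,0,0],"spin":0},{"offset":[0,0,0],"spin":0},{"offset":[0,0,0],"spin":0},{"offset":[0,0,0],"spin":0},{"offset":[0,0,0],"spin":0},{"offset":[0,0,0],"spin":0},{"offset":[0,0,0],"spin":0},{"offset":[0,0,0],"spin":0}]' 0 55
```

```text
clock: 5.4
eef_pos: [467.0, 142.6, 32.9]
eef_rot: [-3.141, -0.0, 1.558]
wrist_force: [-0.5, 0.5, -0.7]
finger_gap: 94.0
clock: 6.07
eef_pos: [467.1, 142.6, 33.0]
eef_rot: [3.142, -0.0, 1.558]
wrist_force: [0.3, -0.6, -0.1]
finger_gap: 44.2
```

```bash

python3 -m crank '[{"offset":[0,0,0.010],"spin":0},{"offset":[0,0,0.030],"spin":0},{"offset":[0,0,0.055],"spin":0},{"offset":[0,0,0.085],"spin":0},{"offset":[0,0,0.115],"spin":0},{"offset":[0,0,0.145],"spin":-2},{"offset":[0,-0.010,0.165],"spin":-4},{"offset":[0.002,-0.025,0.175],"spin":-6}]'
python3 -m crank '[{"offset":[0.007,-0.025,0],"spin":-3},{"offset":[0.014,-0.050,0],"spin":-6},{"offset":[0.021,-0.075,0],"spin":-9},{"offset":[0.028,-0.100,0],"spin":-12},{"offset":[0.035,-0.125,0],"spin":-15},{"offset":[0.042,-0.150,0],"spin":-17},{"offset":[0.049,-0.175,0],"spin":-17},{"offset":[0.056,-0.200,0],"spin":-17}]'
python3 -m crank '[{"offset":[0.007,-0.025,0],"spin":0},{"offset":[0.014,-0.050,0],"spin":0},{"offset":[0.021,-0.075,0],"spin":0},{"offset":[0.028,-0.100,0],"spin":0},{"offset":[0.035,-0.125,0],"spin":0},{"offset":[0.041,-0.145,0],"spin":0},{"offset":[0.044,-0.154,0],"spin":0},{"offset":[0.044,-0.154,0],"spin":0}]'
python3 - <<'E'
from h import *
s,p,C=shot();print(s['eef_pos'],np.degrees(s['eef_rot']),C[:3,3],proj(p,C,(594,-174,136)))
cv2.imwrite("pics/w3.png",p['pixels'][:,:,::-1])
E
```

```text
clock: 6.73
eef_pos: [469.5, 118.0, 211.7]
eef_rot: [3.138, -0.001, 1.453]
wrist_force: [0.6, -0.3, -0.3]
finger_gap: 43.5
clock: 7.4
eef_pos: [525.5, -83.2, 212.5]
eef_rot: [3.137, -0.002, 1.156]
wrist_force: [0.4, 0.5, -0.4]
finger_gap: 43.4
clock: 8.07
eef_pos: [569.4, -238.5, 212.5]
eef_rot: [3.138, -0.002, 1.155]
wrist_force: [0.1, 0.4, -0.4]
finger_gap: 43.5
[ 569.38528328 -238.47588948  212.48496603] [ 1.79771297e+02 -8.61133463e-02  6.61557065e+01] [ 596.96519284 -171.97044089  391.64012655] [313.33965992 153.60604114]
```

View pics/w3.png

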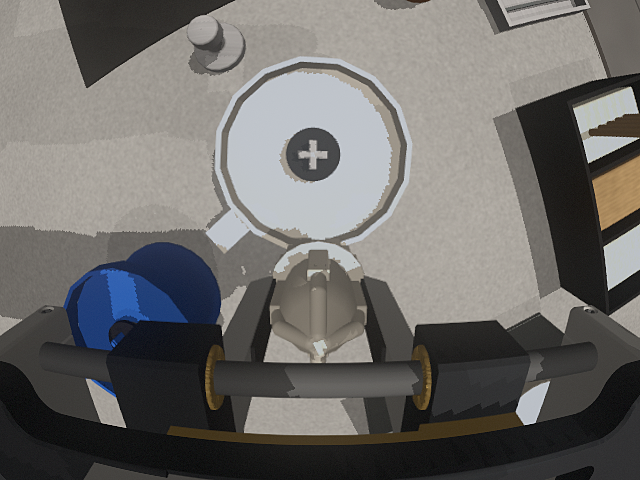

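The cross sits at px (313,154) with its arms along the image axes. The reamer is held upright at (318,300) with its front rib pointing up the image, so they already look aligned. Now I measure both.

```bash
python3 - <<'E'
from h import *
s,p,C=shot();t=s['eef_pos'];yaw=s['eef_rot'][2]
im=p['pixels'];g=im.max(2)
roi=np.zeros(g.shape,bool);roi[120:188,280:346]=1
n,l,st,ce=cv2.connectedComponentsWithStats(((g<105)&roi).astype(np.uint8));k=1+np.argmax(st[1:,4])
hull=cv2.convexHull(np.argwhere(l==k)[:,::-1].astype(np.int32))
pts=np.array([at_z(p,C,*q[0],118)[:2] for q in hull],np.float32);e=cv2.fitEllipse(pts);print('flange',e)
c=e[0]
rc=rect(p,C,*c,136,half=25,n=400);gr=rc.max(2)
thr=cv2.threshold(gr[110:290,110:290],0,255,cv2.THRESH_OTSU)[0];m=gr>thr
g_=np.linspace(-25,25,400);X,Y=np.meshgrid(g_,-g_);w=m&(np.hypot(X,Y)<13)
for i in range(3):
    cx,cy=X[w].mean(),Y[w].mean();w=m&(np.hypot(X-cx,Y-cy)<12)
th=np.arctan2(Y-cy,X-cx);rr=np.hypot(X-cx,Y-cy);ww=w&(rr>4)&(rr<9)
print('cross',c[0]+cx,c[1]+cy,'angle',np.degrees(np.angle(np.exp(4j*th[ww]).sum()))/4,'tool yaw-90',np.degrees(yaw)-90)
a=rect(p,C,*c,136,half=25,n=390)
cv2.line(a,(195,195),(int(195+150*np.sin(yaw)),int(195+150*np.cos(yaw))),(0,0,255),1)
b=rect(p,C,t[0],t[1],t[2]-5,half=35,n=390)
cv2.circle(b,(195,195),int(26/35*195),(0,0,255),1)
cv2.line(b,(195,195),(int(195+150*np.cos(yaw)),int(195-150*np.sin(yaw))),(0,0,255),1)
cv2.imwrite("pics/fit.png",np.hstack([a,b]))
E
```

```text
flange ((593.1282348632812, -174.1422882080078), (39.112220764160156, 39.45065689086914), 77.27608489990234)
cross 593.7066342439891 -174.3517744317995 angle -24.525499774465544 tool yaw-90 -23.791516698676574
```

View pics/fit.png

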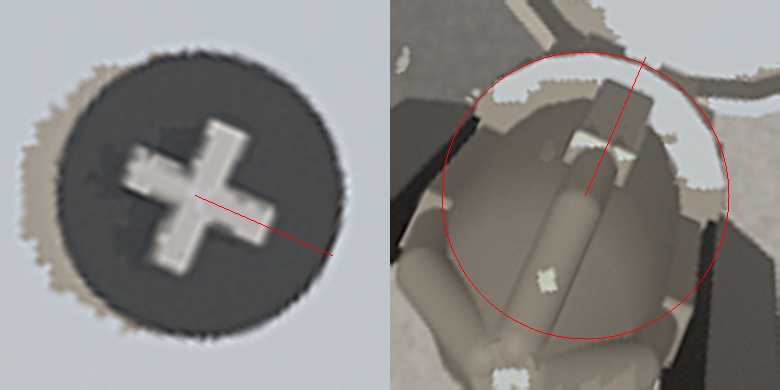

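The held skirt matches the TCP within 0.5 mm. The cross is at (593.5,-174.2), angle -24.5°, against the tool at -23.8°. That is well within the play, so I move over it and then lower.

```bash

python3 -m crank '[{"offset":[0.004,0.011,0],"spin":-0.5},{"offset":[0.009,0.023,0],"spin":-0.5},{"offset":[0.014,0.037,0],"spin":-0.5},{"offset":[0.019,0.051,0],"spin":-0.5},{"offset":[0.024,0.0642,-0.010],"spin":-0.5},{"offset":[0.0241,0.0643,-0.020],"spin":-0.5},{"offset":[0.0241,0.0643,-0.030],"spin":-0.5},{"offset":[0.0241,0.0643,-0.036],"spin":-0.5}]'
python3 -m crank '[{"offset":[0,0,-0.002],"spin":0},{"offset":[0,0,-0.004],"spin":0},{"offset":[0,0,-0.006],"spin":0},{"offset":[0,0,-0.008],"spin":0},{"offset":[0,0,-0.010],"spin":0},{"offset":[0,0,-0.012],"spin":0},{"offset":[0,0,-0.014],"spin":0},{"offset":[0,0,-0.016],"spin":0}]'
```

```text
clock: 8.83
eef_pos: [592.8, -171.9, 174.4]
eef_rot: [3.14, -0.001, 1.148]
wrist_force: [0.9, 0.9, -0.9]
finger_gap: 43.5
clock: 9.5
eef_pos: [593.2, -172.1, 158.6]
eef_rot: [3.138, -0.001, 1.148]
wrist_force: [1.9, -1.5, 0.3]
finger_gap: 43.7
```

It has entered about 6 mm with no vertical force. I correct y by about -1.8 mm and slide on down.

```bash

python3 -m crank '[{"offset":[0,-0.001,0],"spin":0},{"offset":[0.0002,-0.0018,-0.001],"spin":0},{"offset":[0.0002,-0.0018,-0.002],"spin":0},{"offset":[0.0002,-0.0018,-0.004],"spin":0},{"offset":[0.0002,-0.0018,-0.006],"spin":0},{"offset":[0.0002,-0.0018,-0.008],"spin":0},{"offset":[0.0002,-0.0018,-0.009],"spin":0},{"offset":[0.0002,-0.0018,-0.010],"spin":0}]'
```

```text
clock: 10.17
eef_pos: [593.4, -173.8, 148.4]
eef_rot: [3.139, -0.001, 1.148]
wrist_force: [-1.2, -0.7, -1.1]
finger_gap: 43.3
```

```bash

python3 -m crank '[{"offset":[0,0,-0.001],"spin":0},{"offset":[0,0,-0.002],"spin":0},{"offset":[0,0,-0.003],"spin":0},{"offset":[0,0,-0.004],"spin":0},{"offset":[0,0,-0.005],"spin":0},{"offset":[0,0,-0.005],"spin":0},{"offset":[0,0,-0.005],"spin":0},{"offset":[0,0,-0.005],"spin":0}]'
python3 -m crank '[{"offset":[0,0,-0.001],"spin":0},{"offset":[0,0,-0.002],"spin":0},{"offset":[0,0,-0.003],"spin":0},{"offset":[0,0,-0.003],"spin":0},{"offset":[0,0,-0.003],"spin":0},{"offset":[0,0,-0.003],"spin":0},{"offset":[0,0,-0.003],"spin":0},{"offset":[0,0,-0.003],"spin":0}]' - 60
```

```text
clock: 10.83
eef_pos: [593.4, -173.8, 144.0]
eef_rot: [3.138, -0.002, 1.148]
wrist_force: [-2.5, 1.8, 7.0]
finger_gap: 43.4
clock: 11.5
eef_pos: [593.4, -173.8, 141.9]
eef_rot: [3.138, -0.002, 1.148]
wrist_force: [-3.8, 1.6, 8.7]
finger_gap: 43.6
```

```bash

python3 -m crank '[{"offset":[0,0,-0.001],"spin":0},{"offset":[0,0,-0.002],"spin":0},{"offset":[0,0,-0.003],"spin":0},{"offset":[0,0,-0.003],"spin":0},{"offset":[0,0,-0.003],"spin":0},{"offset":[0,0,-0.003],"spin":0},{"offset":[0,0,-0.003],"spin":0},{"offset":[0,0,-0.003],"spin":0}]'
python3 -m crank '[{"offset":[0,0,-0.001],"spin":0},{"offset":[0,0,-0.001],"spin":0},{"offset":[0,0,-0.002],"spin":0},{"offset":[0,0,-0.002],"spin":0},{"offset":[0,0,-0.002],"spin":0},{"offset":[0,0,-0.002],"spin":0},{"offset":[0,0,-0.002],"spin":0},{"offset":[0,0,-0.002],"spin":0}]'
```

```text
clock: 12.17
eef_pos: [593.5, -173.8, 139.9]
eef_rot: [3.137, -0.002, 1.148]
wrist_force: [-5.3, 1.3, 10.1]
finger_gap: 43.2
clock: 12.83
eef_pos: [593.5, -173.8, 139.1]
eef_rot: [3.136, -0.002, 1.148]
wrist_force: [-5.3, 2.0, 11.5]
finger_gap: 43.5
```

```bash

python3 -m crank '[{"offset":[0,0,-0.001],"spin":0},{"offset":[0,0,-0.002],"spin":0},{"offset":[0,0,-0.003],"spin":0},{"offset":[0,0,-0.003],"spin":0},{"offset":[0,0,-0.003],"spin":0},{"offset":[0,0,-0.003],"spin":0},{"offset":[0,0,-0.003],"spin":0},{"offset":[0,0,-0.003],"spin":0}]'
python3 - <<'E'
from h import *
f=[]
for i in range(4):
    s,p,C=shot();f.append(s['wrist_force'])
t=s['eef_pos'];print(np.mean(f,0),t,s['moment'],s['clock'])
print(proj(p,C,t-[0,0,5]))
cv2.imwrite("pics/press.png",p['pixels'][60:420,120:520,::-1].repeat(2,0).repeat(2,1)[:600])
E
```

```text
clock: 13.5
eef_pos: [593.5, -173.8, 138.7]
eef_rot: [3.135, -0.002, 1.148]
wrist_force: [-11.5, 3.7, 23.6]
finger_gap: 43.4
[-11.63581961   3.57812774  23.95290075] [ 593.51402389 -173.81460254  138.72427514] [0.89568212 2.5265041  0.0312787 ] 13.65
[319.22096149 287.62835078]
```

View pics/press.png

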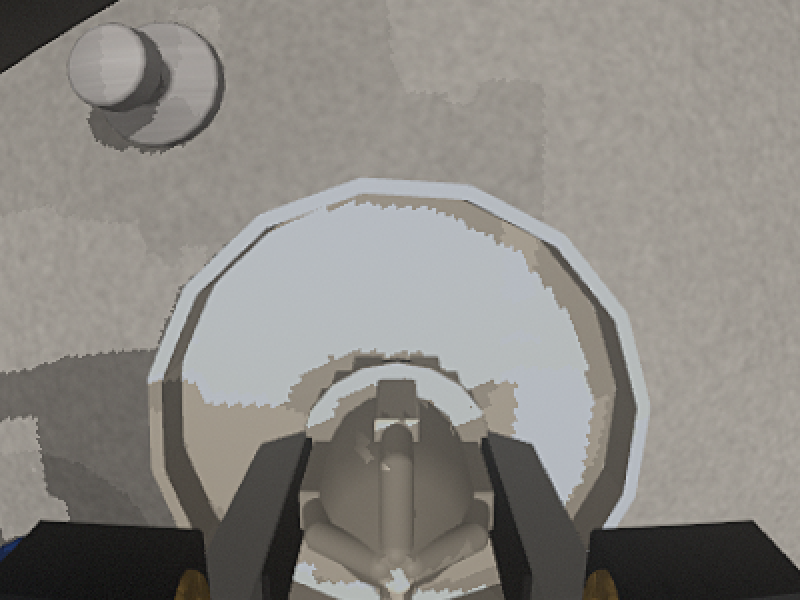

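The stop is reached. Height is 138.7 against an expected 139.0, and the force jumped from 11.5 to 24 N over the last 0.4 mm. The picture shows the reamer upright in the bowl at about (400,450) in the crop, still held by both ribs, and the tamper is still standing. The force is steady, so I hand in.

```bash
python3 - <<'E'
from cell import manip
s=manip.read_state();print(s['clock'],s['eef_pos'],s['wrist_force'],s['finger_gap']);print(manip.sign_off())
E
```

```text
13.7 [ 593.5257554  -173.80603344  138.71834523] [-12.01051187   4.70938096  24.22498962] 43.557745231986225
the job is handed in; nothing more can be done
None
```

I gripped the lime reamer across two ribs and set it on the white juicer's spindle, turned to the measured cross angle of about -24.5°. It slid home without a search. I then pressed it down to the stop and handed in at 13.7 s, still holding it pressed.

**Last checks:**
- **Depth:** the tool ended 8.3 mm below the calculated height for the reamer sitting home on the flange, against 8 mm of spindle travel.
- **Stop:** the vertical force jumped from 11.5 to 24 N over the last 0.4 mm, which points to the hard stop.
- **Grip:** the fingers stayed at 43.6 mm, and depth and force were steady with no sign of slipping.
- **Other things:** the last wrist picture showed the reamer upright in the bowl and the tamper still standing. I did not take a final overview picture of the rest of the scene.

**Did not quite agree:**
- **Sideways force:** a force of about 12 N in x built up while pressing. I put it down to arm compliance and left it.
- **Spring force:** the readings ran 1–2 N below the stated values.

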